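# Refit the gas hob's control knob and hold it pressed

## Robot

A 6-joint arm with a two-finger parallel gripper is mounted at the origin on the work surface. World frame = base frame: x ahead of the robot, y to its left, z up, the work surface at z = 0. Lengths are in m, angles in rad, forces in N, time in s.
With the tool pointing down it reaches from about 0.35 to 0.975 m from the base axis. Payload 4.9 kg.
Tool frame: the origin (TCP) lies between the finger pads; the fingertips stand 17 mm ahead of it and the grasp point (between the pads) lies 2 mm behind it (manip.nose_length is the distance from the TCP to the fingertips, in m); z points along the fingers, y is the line along which they close (so a half turn about z gives the same grasp; the last joint's range is limited). The gripper opens to 85 mm and grips with 20 to 120 N. Pads are 22 mm wide; open, the fingers measure 114 mm over their backs; the gripper's body (76 mm by 85 mm) begins 54 mm behind the grasp point. The pads swing forward as they close: fully open they stand 13 mm farther back than shut.
Start: joints at [1.182, 0.053, 1.613, -0, 1.476, -0.119], TCP at [0.167, 0.602, 0.248] pointing down, gripper open.
Joint ranges: [-3.01, 3.01], [-1.01, 2.22], [0.06, 2.58], [-1.02, 4.17], [0.09, 2.62], [-3.14, 3.14]. Speed limits (rad/s): [2.57, 2.57, 3.14, 3.14, 3.14, 3.14].

## Interface

Orientations are given as a unit quaternion [w, x, y, z].
In Python, from plant import manip gives the robot as it stands. The module is installed in compiled form; this text tells all that it offers.
- The arm moves only by the tool apply_moves, never from a script. Its argument "moves" is a list of rows, each a list of 3 entries, a list of its own where there are three numbers: the turn, a rotation vector about the tool's x, y, z in rad, then the shift along the tool's x, y, z in cm, then the closure, from -1 (fully open) to 1 (shut), so that 0 is half open. A call has 1 to 20 rows; each row is the pose to reach, as a shift and turn from the pose commanded when the call began, along the tool's axes at that moment; what a row does not reach only later rows make up. A row lasts 1/10 s, in which the tool goes at most 50 mm and 8.59 degrees, less where a joint would pass 70% of its speed; a pose out of reach is approached as far as the arm can. A call with a gripper value outside its range is refused whole. The fingers move at their own pace and stop on an object; the grip force is fixed at half the most. Time passes only in rows, so rows that repeat a pose let the fingers close. It gives the time, the measured TCP pose, the force, the opening and the grip force at its end, in the units of the state.
- manip.state(): the state, without advancing time (a new reading comes with each control period).
- manip.grab_frame(name): name is "scene" or "top" or "wrist"; returns a dict with "image" (480x640x3 uint8, red, green, blue), "K" (3x3 intrinsics, pixels), "rvec" (rotation vector, rad) and "tvec" (3), from world to camera coordinates, as OpenCV has them. Camera axes: x right, y down, z forward; pixel columns grow to the right and rows downward; lengths in m; the calibration is good to about 2 mm. A picture is of the moment at which its call begins. There is no depth.
- manip.job_done(): hands the job in; it is judged then, once.
Trained networks look in a picture, given as the dict that the camera call returned (one of the last four; its "shot" number tells which), for a name from the list of things; names that differ only in an ending like _2 or _b are one class to them, and where a whole thing is asked for, a point or a joint stands for the part that bears it (a point fixed in the world has none). Each returns a list of dicts, best first, with "score" (0 to 1); they miss things now and then, are a little off and sometimes report something else, mostly with a low value. They report only what shows in the picture. A call takes as long as a camera call. They do not tell look-alikes from the thing itself.
- manip.look_for(picture, label): "location" ([x, y, z] in m, in the coordinates of the camera as it stood for that picture, good to about 4 mm: the middle of the surface that is visible of it).
- manip.silhouettes(picture, label): "pixels" (480x640 bool, what is visible of it).
- manip.spot_point(picture, label): "location" ([x, y, z] in m, in the coordinates of the camera as it stood for that picture, good to about 4 mm: a listed point, or the origin of a listed thing).
The state is a dict: "time": time; "joint_pos": joint angles; "joint_vel": joint speeds; "joint_efforts": joint torques, N m; "tool_pos": TCP position; "tool_rot": TCP orientation; "contact_force": force on the tool from outside, world axes, zero at the start; "ft_torque": the same for the moment, N m; "gripper_width": opening from 0.0 (shut) to 1.0 (fully open); "grasp_force": force on a finger pad.
Only numpy, scipy, OpenCV 4.12 (cv2) and the standard library are available. Lean on these libraries where they do the work, as an engineer would, in place of code of your own. Each camera call takes 0.05 s, during which the arm holds its last target. There are 200 camera calls.

## Task

The hob has been wiped down and one of its two control knobs is still off: turn the loose knob so that its D-shaped bore matches the flat of the bare valve stem, push it fully home on the stem, and press knob and stem all the way in against the valve spring, without forcing it. Finish while still holding it pressed in like that, as one does for the igniter to spark; do not let go. Do not press the other knob, and leave the bowl, spoon and mug where they are.

Things in the scene. Friction and masses are not known exactly. Their poses are not given: they have to be found in the camera images.
- knob_center (a point): Loose control knob, black metal, 130 g, upright on the table (z = 0), 37 mm tall: round hub 42 mm across, 15 mm high; above it, from 15 to 37 mm, a wing grip 13 mm thick (y) with flat parallel sides from x = -20 to +13 mm, tapering to a pointer nose at x = +23.5. Point on the axis, 18.5 mm above the underside; z up, x to the nose (white line on top there), y across the wing: the way to pinch it.
- knob_bore (a point): Mouth of the knob's bore: on its axis, at the underside; same axes as knob_center. The bore is 13.4 mm across, D-shaped, 13 mm deep, with its flat wall on the nose (+x) side, 2.2 mm from the axis, and a lead-in chamfer of 1 to 1.5 mm at the mouth. Loose push fit on the stem: about 0.7 mm of room all round, about 7 degrees each way. Turned wrongly it jams, or only presses the stem in.
- stem_tip (a point): Bare valve stem: upright aluminium D-shaft, 12 mm across, flat 1.5 mm from its axis, in a dark bezel ring in the hob's control row. Point: middle of its top end, 91 mm above the table, 19 mm above the bezel; moves with the stem. z up; x out through the flat, always to the hob's rear. Knob home: bore end on this point, knob_center 5.5 mm above it, knob's x along this x, nose to the rear.
- stem (a joint): How far the bare stem is pressed in, in m: 0 out (as found), 0.005 all the way in at a hard stop. Spring return: about 5 N to start, about 11 N all the way in. The stem does not turn. With the knob home and not pressed, the hub's underside is 6 mm above the bezel.
- hob: Table-top gas hob, fixed, steel, 510 mm front to rear, 290 mm wide, top panel 70 mm above the table. Origin on the table, under the middle of the control row, 60 mm behind the front edge; x to the rear, y to the left along the row. The two valves stand at y = +50 and -50 mm in this row. Behind them two burners with black pan supports, up to 45 mm above the panel, beginning 75 mm behind the row.
- fitted_center (a point): The knob already fitted on the other valve, 100 mm from the bare stem, the same make and size as the loose one. Point on its axis, 18.5 mm above its underside, about 97 mm above the table; z up, x to its nose.
- fitted_knob (a joint): How far the fitted knob is pressed in, in m: 0 out, 0.005 all the way in, on the same kind of spring. To be left alone.
- bowl_center (a point): Bystander: white bowl of cereal on the table, 130 mm across, 55 mm tall; this point is at its centre, half-way up.
- spoon_mid (a point): Bystander: steel spoon lying on the table, 190 mm long, along its own x axis, its bowl towards +x; this point is at its middle.
- mug_center (a point): Bystander: white mug on the table, 80 mm across and 92 mm tall, with a handle on its +y side; this point is at its centre, half-way up.
There are look-alikes about, which are no part of the job. What is shaped like the part that bears knob_center but purple is not meant.

How it is judged:
On the way:
1. the knob is fully home on the bare stem, its bore matching the flat (z of knob_center in the frame of stem_tip below 0.0085 m and horizontal distance between knob_center and stem_tip below 0.0025 m and angle between the x axis of knob_center and the x axis of stem_tip, either way round below 0.35 rad), for 0.1 s.
At the end, for the whole second after the job is handed in: the knob is home on the bare stem (its bore's end within 2 mm of the stem's top, axes within 2.5 mm, level, bore and flat matched within 0.35 rad) and the robot's fingers, still on the knob, hold knob and stem pressed in by more than 3.5 of the 5 mm (z of knob_center in the frame of stem_tip between 0.0025 and 0.0075 m and horizontal distance between knob_center and stem_tip below 0.0025 m and angle between the x axis of knob_center and the x axis of stem_tip, either way round below 0.35 rad and angle between knob_center's own z axis and vertical below 0.12 rad and value of joint stem above 0.0035 m and contact force between the fingers and knob above 2 N and linear speed of knob below 0.02 m/s); the arm keeps its last pose, push and grip.
It fails at once if the knob is forced onto the stem with more than 60 N (contact force between knob and stem above 60 N).
It fails at once if the other, fitted knob is pressed in by more than 2.5 mm (value of joint fitted_knob above 0.0025 m).
It fails at once if the bowl is shifted by more than 30 mm (distance of bowl_center from where it was at the start of the episode above 0.03 m).
It fails at once if the spoon is shifted by more than 30 mm (distance of spoon_mid from where it was at the start of the episode above 0.03 m).
It fails at once if the mug is shifted by more than 30 mm (distance of mug_center from where it was at the start of the episode above 0.03 m).
It also fails if it takes over 42 s, if anything falls off the work surface, if the arm or the gripper's body presses on something with over 40 N, if the wrist force passes 120 N, or if a joint passes its speed limit or range.

## Working session

There is one attempt and no reset: what is moved stays moved. The work goes in short steps, Python scripts to look and compute and a tool call to move; the robot and the scene stay as the last step left them, time stands still between calls to the robot, and variables do not carry over. Pictures are saved under pics/ and viewed, at most 11 in all, crops included, and the job is handed in when it is done.

Besides the shell and the picture viewer there is one more tool, called as name(argument=value, ...), one argument or row to a line, values as JSON. apply_moves: Moves the arm, as the interface text tells. Its arguments: {"type":"object","properties":{"moves":{"type":"array"}},"required":["moves"]}

```bash
mkdir -p pics
cat > h.py <<'E'
import numpy as np, cv2
from plant import manip
from scipy.spatial.transform import Rotation as R
def w(p,c):
    return R.from_rotvec(np.ravel(p['rvec'])).inv().apply(np.array(c)-np.ravel(p['tvec']))
def px(p,X):
    return cv2.projectPoints(np.float64(X).reshape(-1,1,3),np.float64(p['rvec']),np.float64(p['tvec']),p['K'],None)[0].reshape(-1,2)
def plane(p,uv,z):
    r=R.from_rotvec(np.ravel(p['rvec'])).inv(); d=np.linalg.inv(p['K'])@[uv[0],uv[1],1]
    d=r.apply(d); o=r.apply(-np.ravel(p['tvec'])); return o+d*(z-o[2])/d[2]
def save(p,n): cv2.imwrite('pics/'+n,p['image'][:,:,::-1])
def rep(p,names):
    for n in names:
        for d in manip.spot_point(p,n)[:3]:
            X=w(p,d['location']); print(n,round(d['score'],2),X.round(4),px(p,X)[0].round())
E
python3 - <<'E'
from h import *
for c in ('top','scene'):
    p=manip.grab_frame(c); save(p,c+'0.png'); print(c)
    rep(p,['knob_center','stem_tip','fitted_center','hob','bowl_center','spoon_mid','mug_center'])
print(manip.state()['time'],manip.state()['tool_rot'],manip.nose_length)
E
```

```text
top
knob_center 0.86 [ 0.419 -0.25   0.02 ] [420. 286.]
knob_center 0.63 [ 0.4208 -0.1691  0.0205] [384. 286.]
knob_center 0.52 [ 0.4611 -0.3393  0.0171] [458. 267.]
stem_tip 0.59 [ 0.616  -0.3417  0.0268] [458. 200.]
fitted_center 0.85 [0.4704 0.1425 0.0938] [244. 265.]
hob 0.9 [0.4794 0.0938 0.    ] [270. 262.]
bowl_center 0.84 [ 0.6134 -0.3415  0.0267] [458. 201.]
spoon_mid 0.94 [ 0.4654 -0.4537  0.0099] [506. 265.]
mug_center 0.71 [0.4691 0.4231 0.0443] [120. 267.]
scene
knob_center 0.86 [ 0.4162 -0.2519  0.0187] [231. 286.]
knob_center 0.84 [ 0.4701 -0.3359  0.0234] [214. 313.]
knob_center 0.77 [ 0.4127 -0.1654  0.0218] [258. 269.]
stem_tip 0.5 [0.4933 0.037  0.0896] [337. 230.]
fitted_center 0.79 [0.4682 0.138  0.1003] [358. 207.]
fitted_center 0.72 [ 0.48    0.0873 -0.0018] [347. 246.]
hob 0.78 [ 0.4841  0.0874 -0.0031] [348. 247.]
bowl_center 0.78 [ 0.6142 -0.3375  0.0266] [250. 348.]
bowl_center 0.58 [0.4684 0.1414 0.0991] [359. 207.]
spoon_mid 0.95 [ 0.4621 -0.4584  0.0068] [168. 343.]
0.8 [-1.33137721e-05  1.34497214e-01  9.90913971e-01  3.82133591e-05] 0.017
```

View pics/top0.png

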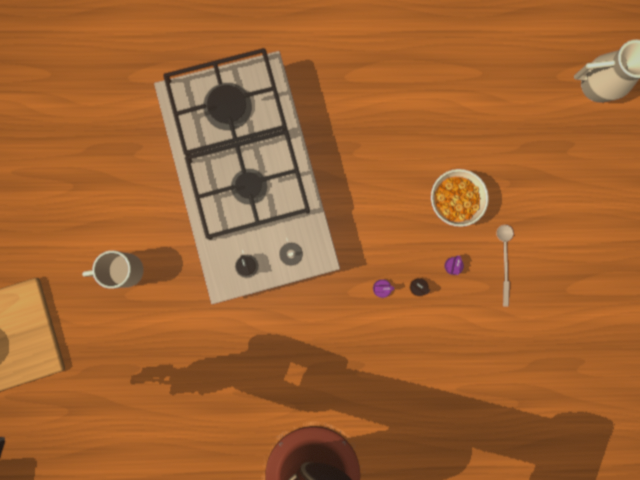

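View pics/scene0.png

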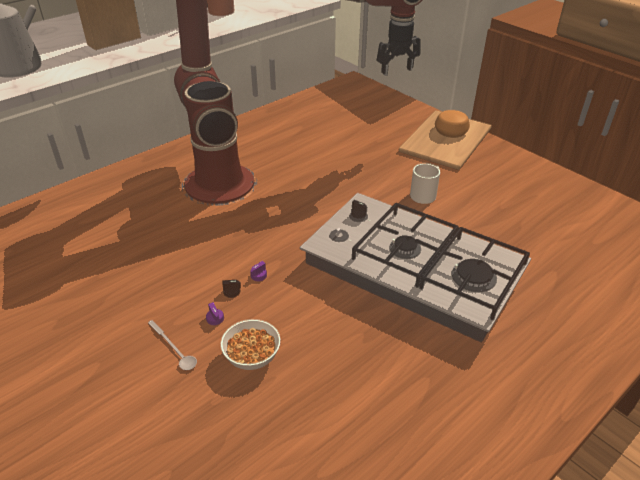

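```bash
cat >> h.py <<'E'
def T():
    s=manip.state(); q=s['tool_rot']; return s,R.from_quat([q[1],q[2],q[3],q[0]])
def go(pos,yaw):
    "yaw: world heading of tool y, tool pointing down; prints turn and shift"
    s,r=T(); y=np.array([np.cos(yaw),np.sin(yaw),0]); z=np.array([0,0,-1.])
    g=R.from_matrix(np.c_[np.cross(y,z),y,z])
    print('turn',(r.inv()*g).as_rotvec().round(3),'shift cm',(r.inv().apply(np.array(pos)-s['tool_pos'])*100).round(2))
E
python3 - <<'E'
from h import *
go([.46,.04,.25],1.571+.256)
E
```

```text
turn [ 0.    -0.    -0.526] shift cm [-43.27 -46.38  -0.17]
```

apply_moves(
  moves=[
    [[0,0,-0.526],[-43,-46,0],-1],
    [[0,0,-0.526],[-43,-46,0],-1],
    [[0,0,-0.526],[-43,-46,0],-1],
    [[0,0,-0.526],[-43,-46,0],-1],
    [[0,0,-0.526],[-43,-46,0],-1],
    [[0,0,-0.526],[-43,-46,0],-1],
    [[0,0,-0.526],[-43,-46,0],-1],
    [[0,0,-0.526],[-43,-46,0],-1],
    [[0,0,-0.526],[-43,-46,0],-1],
    [[0,0,-0.526],[-43,-46,0],-1],
    [[0,0,-0.526],[-43,-46,0],-1],
    [[0,0,-0.526],[-43,-46,0],-1],
    [[0,0,-0.526],[-43,-46,0],-1],
    [[0,0,-0.526],[-43,-46,0],-1],
    [[0,0,-0.526],[-43,-46,0],-1],
    [[0,0,-0.526],[-43,-46,0],-1],
  ],
)

```text
time: 2.4
tool_pos: [0.4581, 0.0452, 0.2483]
tool_rot: [-0.0, -0.128, 0.992, 0.0]
contact_force: [-0.5, -0.6, 0.2]
gripper_width: 1.001
grasp_force: 0.0
```

Run:
```python
from h import *
p=manip.grab_frame('wrist'); save(p,'w1.png')
rep(p,['stem_tip','fitted_center','hob'])
s,r=T();print(s['time'],s['tool_pos'],r.as_matrix().round(3), w(p,[0,0,0]))
go([.418,-.251,.2],1.571+.256)
```

```text
stem_tip 0.81 [0.4943 0.0438 0.091 ] [302. 274.]
fitted_center 0.76 [0.4694 0.14   0.0959] [444. 277.]
hob 0.83 [ 0.4771  0.0931 -0.0029] [363. 231.]
2.6 [0.45809665 0.04540843 0.24838379] [[-0.967 -0.255  0.   ]
 [-0.255  0.967  0.   ]
 [-0.     0.    -1.   ]] [0.38158688 0.02539764 0.37316753]
turn [0.    0.    0.002] shift cm [ 11.44 -27.64   4.83]
```

View pics/w1.png

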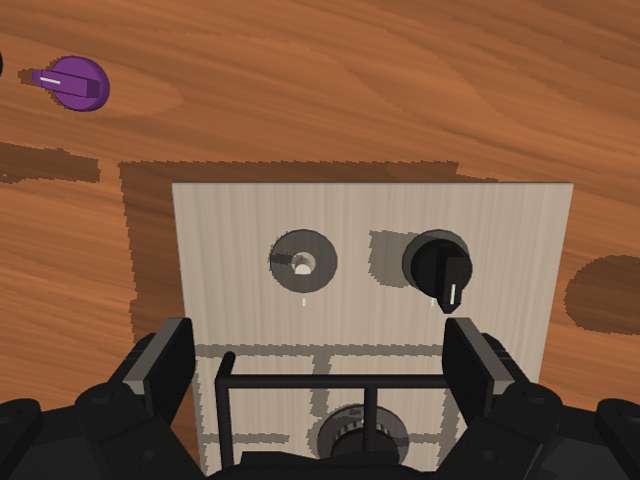

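apply_moves(
  moves=[
    [[0,0,0],[12,-27,4.8],-1],
    [[0,0,0],[12,-27,4.8],-1],
    [[0,0,0],[12,-27,4.8],-1],
    [[0,0,0],[12,-27,4.8],-1],
    [[0,0,0],[12,-27,4.8],-1],
    [[0,0,0],[12,-27,4.8],-1],
    [[0,0,0],[12,-27,4.8],-1],
    [[0,0,0],[12,-27,4.8],-1],
    [[0,0,0],[12,-27,4.8],-1],
    [[0,0,0],[12,-27,4.8],-1],
    [[0,0,0],[12,-27,4.8],-1],
  ],
)

```text
time: 3.7
tool_pos: [0.4113, -0.2461, 0.2007]
tool_rot: [0.0, -0.129, 0.992, -0.0]
contact_force: [-1.0, 0.1, 0.2]
gripper_width: 1.001
grasp_force: 0.0
```

Run:
```python
from h import *
p=manip.grab_frame('wrist'); save(p,'w2.png')
rep(p,['knob_center','knob_bore'])
s,r=T();print(s['time'],s['tool_pos'])
np.savez('w2.npz',K=p['K'],rvec=p['rvec'],tvec=p['tvec'])
```

```text
knob_center 0.8 [ 0.415  -0.1609  0.0196] [425. 251.]
knob_center 0.73 [ 0.4654 -0.4507  0.0106] [ 38. 215.]
knob_center 0.68 [ 0.4178 -0.25    0.0152] [310. 223.]
knob_bore 0.95 [ 0.4113 -0.1657  0.0008] [415. 237.]
knob_bore 0.71 [ 0.4601 -0.3329  0.0037] [196. 244.]
knob_bore 0.66 [ 0.4186 -0.2488 -0.0041] [312. 218.]
3.85 [ 0.41107299 -0.24655955  0.2004966 ]
```

View pics/w2.png

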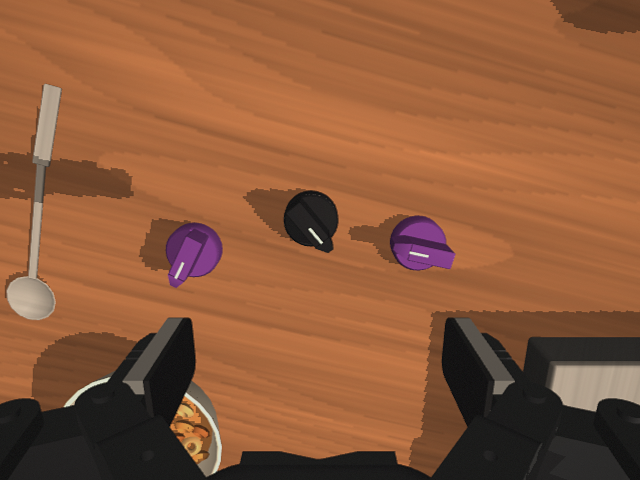

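Run:
```python
from h import *
p=dict(np.load('w2.npz')); im=cv2.imread('pics/w2.png')
cr=im[185:260,275:350]; m=(cr.min(2)>140).astype(np.uint8)
v,u=np.nonzero(m); P=np.array([plane(p,(a+275,b+185),.037)[:2] for a,b in zip(u,v)])
d=np.linalg.svd(P-P.mean(0))[2][0]; c=P.mean(0); print('line',c,len(P),np.degrees(np.arctan2(*d[::-1])),P[np.argmin(P@d)],P[np.argmax(P@d)])
k=(cr.max(2)<60).astype(np.uint8); n,l,st,ce=cv2.connectedComponentsWithStats(k); print(st[1:],ce[1:])
out=cv2.resize(cr,(600,600),interpolation=cv2.INTER_CUBIC)
# overlay model for hypotheses: hub circle at z .0,.015
for cx,col in (((.418,-.250),(0,255,0)),):
  a=np.linspace(0,6.28,60)
  for z in (0,.015):
    q=px(p,np.c_[cx[0]+.021*np.cos(a),cx[1]+.021*np.sin(a),0*a+z])
    cv2.polylines(out,[np.int32(((q-[275,185])+.5)*8)],True,col)
  yaw=np.arctan2(*d[::-1]); yaw=yaw if d[0]>0 else yaw+np.pi
  w_=np.array([[-20,-6.5],[13,-6.5],[23.5,0],[13,6.5],[-20,6.5]])/1000
  W=w_@np.array([[np.cos(yaw),np.sin(yaw)],[-np.sin(yaw),np.cos(yaw)]])+cx
  q=px(p,np.c_[W,0*W[:,0]+.037]); cv2.polylines(out,[np.int32(((q-[275,185])+.5)*8)],True,(255,255,0))
cv2.imwrite('pics/c2.png',out)
```

```text
line [ 0.419397  -0.2456236] 51 54.047906519773335 [ 0.41538202 -0.25104834] [ 0.42391237 -0.24006408]
[[   9    6   54   62 2431]] [[36.00863842 34.26244344]]
```

View pics/c2.png

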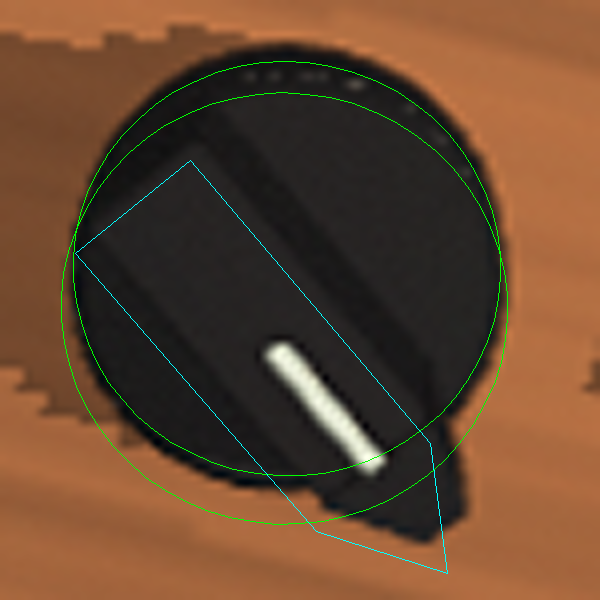

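Run:
```python
from h import *
go([.4152,-.2500,.11],np.radians(144))
```

```text
turn [-0.     0.    -0.685] shift cm [-0.31 -0.43  9.05]
```

apply_moves(
  moves=[
    [[0,0,-0.685],[-0.3,-0.4,9],-1],
    [[0,0,-0.685],[-0.3,-0.4,9],-1],
    [[0,0,-0.685],[-0.3,-0.4,9],-1],
    [[0,0,-0.685],[-0.3,-0.4,9],-1],
    [[0,0,-0.685],[-0.3,-0.4,9],-1],
    [[0,0,-0.685],[-0.3,-0.4,9],-1],
  ],
)

```text
time: 4.45
tool_pos: [0.4254, -0.2361, 0.1099]
tool_rot: [-0.009, -0.444, 0.896, -0.004]
contact_force: [-0.4, -0.6, 0.2]
gripper_width: 1.0
grasp_force: 0.0
```

```bash
cat > fit.py <<'E'
from h import *
from scipy.optimize import minimize
def hull(cx,cy,yaw,z0):
    a=np.linspace(0,2*np.pi,60)
    h=np.c_[.021*np.cos(a),.021*np.sin(a)]
    g=np.array([[-20,-6.5],[13,-6.5],[23.5,0],[13,6.5],[-20,6.5]])/1000
    c,s=np.cos(yaw),np.sin(yaw); M=np.array([[c,s],[-s,c]])
    g=g@M+[cx,cy]; h=h+[cx,cy]
    col=lambda A,z:np.c_[A,0*A[:,0]+z+z0]
    return (col(h,0),col(h,.015)),(col(g,.015),col(g,.037))
def mask(p,x,z0,off,S):
    m=np.zeros((S,S),np.uint8)
    for part in hull(*x,z0):
        q=((px(p,np.vstack(part))-off+.5)*4)
        cv2.fillConvexPoly(m,cv2.convexHull(np.float32(q*16)).astype(np.int32),1,shift=4)
    return m
def fit(p,obs,x0,z0,off,S):
    f=lambda x:float((mask(p,x,z0,off,S)!=obs).sum())
    sx=np.array(x0)+np.array([[0,0,0],[.003,0,0],[0,.003,0],[0,0,.15]])
    r=minimize(f,x0,method='Nelder-Mead',options=dict(initial_simplex=sx,xatol=1e-5,fatol=1))
    return r.x,r.fun/obs.sum()
E
python3 - <<'E'
from fit import *
p=manip.grab_frame('wrist'); save(p,'w3.png')
x0=[.4152,-.25,np.radians(54)]
c=px(p,[*x0[:2],.018])[0].round(); off=c-75; print(c)
cr=p['image'][int(off[1]):int(off[1])+150,int(off[0]):int(off[0])+150]
big=cv2.resize(cr,(600,600),interpolation=cv2.INTER_LINEAR)
obs=(big.max(2)<65).astype(np.uint8); obs=cv2.morphologyEx(obs,cv2.MORPH_CLOSE,np.ones((45,45)))
n,l,st,ce=cv2.connectedComponentsWithStats(obs); i=1+np.argmax(st[1:,4]); obs=(l==i).astype(np.uint8)
x,e=fit(p,obs,x0,0,off,600); print(x,np.degrees(x[2]),e,T()[0]['tool_pos'])
m=mask(p,x,0,off,600); o=big[:,:,::-1].copy()
for a,cl in((obs,(0,0,255)),(m,(0,255,0))):
    cv2.drawContours(o,cv2.findContours(a,0,1)[0],-1,cl,1)
cv2.imwrite('pics/c3.png',o)
go([*x[:2],.036],x[2]+np.pi/2)
E
```

```text
[314. 230.]
[ 0.41647013 -0.25038406  0.96225495] 55.13314737820886 0.06849907193165349 [ 0.42511384 -0.23655991  0.10996451]
turn [ 0.    -0.02  -0.042] shift cm [ 1.48 -0.15  7.43]
```

View pics/c3.png

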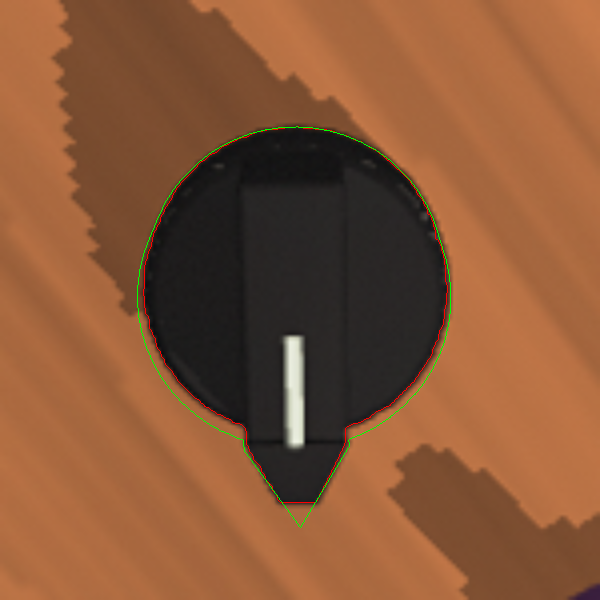

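apply_moves(
  moves=[
    [[0,0,0],[0,0,0],-1],
    [[0,0,0],[0,0,0],-1],
  ],
)

```text
time: 4.7
tool_pos: [0.4246, -0.2374, 0.1101]
tool_rot: [-0.009, -0.443, 0.896, -0.005]
contact_force: [-0.5, 0.5, -0.4]
gripper_width: 0.999
grasp_force: 0.0
```

Run:
```python
from h import *
s,r=T(); print(s['tool_pos'],s['joint_pos'],s['joint_vel'],r.as_matrix()[:,2])
go([.4165,-.2504,.075],.962+np.pi/2)
```

```text
[ 0.42462901 -0.2374217   0.11008539] [-0.65220618 -0.15357403  2.0519486  -0.02078667  1.24281225 -3.13464636] [-0.0029813   0.00106618  0.00060158 -0.00115361  0.00045204 -0.00104932] [-0.01156807 -0.01592464 -0.99980627]
turn [-0.    -0.02  -0.044] shift cm [ 1.46 -0.14  3.54]
```

Run:
```python
from h import *
go([.4165,-.2504,.11],.962-np.pi/2)
```

```text
turn [-0.03   0.     3.098] shift cm [ 1.52 -0.14  0.04]
```

apply_moves(
  moves=[
    [[-0.03,0,3.098],[1.5,-0.1,0],-1],
    [[-0.03,0,3.098],[1.5,-0.1,0],-1],
    [[-0.03,0,3.098],[1.5,-0.1,0],-1],
    [[-0.03,0,3.098],[1.5,-0.1,0],-1],
    [[-0.03,0,3.098],[1.5,-0.1,0],-1],
    [[-0.03,0,3.098],[1.5,-0.1,0],-1],
    [[-0.03,0,3.098],[1.5,-0.1,0],-1],
    [[-0.03,0,3.098],[1.5,-0.1,0],-1],
    [[-0.03,0,3.098],[1.5,-0.1,0],-1],
    [[-0.03,0,3.098],[1.5,-0.1,0],-1],
    [[-0.03,0,3.098],[1.5,-0.1,0],-1],
    [[-0.03,0,3.098],[1.5,-0.1,0],-1],
    [[-0.03,0,3.098],[1.5,-0.1,0],-1],
    [[-0.03,0,3.098],[1.5,-0.1,0],-1],
    [[-0.03,0,3.098],[1.5,-0.1,0],-1],
    [[-0.03,0,3.098],[1.5,-0.1,0],-1],
    [[-0.03,0,3.098],[1.5,-0.1,0],-1],
    [[-0.03,0,3.098],[1.5,-0.1,0],-1],
    [[-0.03,0,3.098],[1.5,-0.1,0],-1],
    [[-0.03,0,3.098],[1.5,-0.1,0],-1],
  ],
)

```text
time: 6.7
tool_pos: [0.4162, -0.2501, 0.1104]
tool_rot: [-0.0, 0.864, 0.503, -0.0]
contact_force: [-0.1, -0.4, -0.7]
gripper_width: 0.994
grasp_force: 0.0
```

Run:
```python
from h import *
s,r=T(); print(s['tool_pos'],s['joint_pos'],r.as_matrix()[:,2])
go([.4165,-.2504,.11],.962-np.pi/2)
```

```text
[ 0.41622292 -0.25005318  0.11035911] [-6.94189120e-01 -1.57508127e-01  2.05481413e+00 -4.03149509e-04
  1.24514938e+00 -1.76662151e-01] [-9.07416251e-04  2.58361071e-04 -9.99999555e-01]
turn [-0.001  0.     0.091] shift cm [-0.02  0.04  0.04]
```

apply_moves(
  moves=[
    [[0,0,0.09],[0,0,0],-1],
    [[0,0,0.09],[0,0,0],-1],
    [[0,0,0.09],[0,0,0],-1],
  ],
)

```text
time: 7.0
tool_pos: [0.4163, -0.2499, 0.1103]
tool_rot: [-0.0, 0.884, 0.467, -0.0]
contact_force: [0.4, 0.9, 0.7]
gripper_width: 1.003
grasp_force: 0.0
```

Run:
```python
from fit import *
p=manip.grab_frame('wrist'); save(p,'w4.png')
x0=[.4165,-.2504,.962]
c=px(p,[*x0[:2],.018])[0].round(); off=c-75; print(c)
cr=p['image'][int(off[1]):int(off[1])+150,int(off[0]):int(off[0])+150]
big=cv2.resize(cr,(600,600),interpolation=cv2.INTER_LINEAR)
obs=(big.max(2)<65).astype(np.uint8); obs=cv2.morphologyEx(obs,cv2.MORPH_CLOSE,np.ones((45,45)))
n,l,st,ce=cv2.connectedComponentsWithStats(obs); i=l[300,300]; obs=(l==i).astype(np.uint8)
x,e=fit(p,obs,x0,0,off,600); print(x,np.degrees(x[2]),e,T()[0]['tool_pos'])
m=mask(p,x,0,off,600); o=big[:,:,::-1].copy()
for a,cl in((obs,(0,0,255)),(m,(0,255,0))):
    cv2.drawContours(o,cv2.findContours(a,0,1)[0],-1,cl,1)
cv2.imwrite('pics/c4.png',o)
go([.4165,-.2504,.036],x[2]-np.pi/2)
```

```text
[323. 254.]
[ 0.41615854 -0.24977952  0.96745408] 55.43103552398434 0.08026888604353392 [ 0.41634514 -0.24986524  0.11029788]
turn [-0.001  0.     0.004] shift cm [-0.03  0.05  7.43]
```

View pics/c4.png

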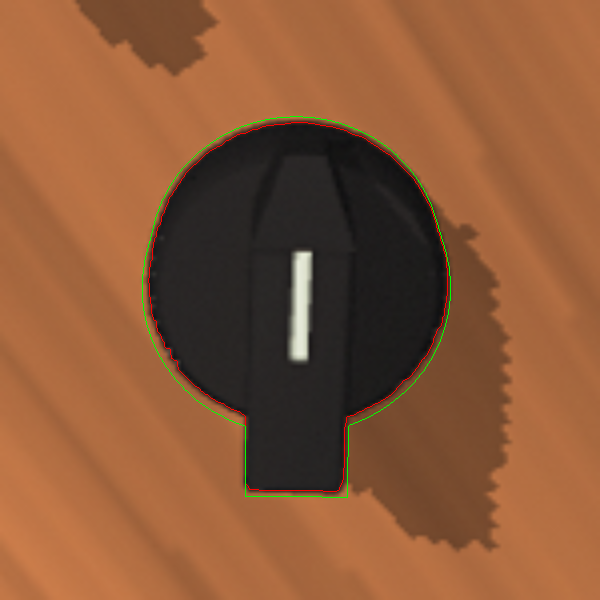

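apply_moves(
  moves=[
    [[0,0,0],[0,0,3],-1],
    [[0,0,0],[0,0,5.5],-1],
    [[0,0,0],[0,0,7],-1],
    [[0,0,0],[0,0,7.4],-1],
    [[0,0,0],[0,0,7.4],-1],
    [[0,0,0],[0,0,7.4],0.3],
    [[0,0,0],[0,0,7.4],1],
    [[0,0,0],[0,0,7.4],1],
    [[0,0,0],[0,0,7.4],1],
    [[0,0,0],[0,0,7.4],1],
    [[0,0,0],[0,0,7.4],1],
    [[0,0,0],[0,0,7.4],1],
    [[0,0,0],[0,0,7.4],1],
    [[0,0,0],[0,0,7.4],1],
    [[0,0,0],[0,0,7.4],1],
    [[0,0,0],[0,0,7.4],1],
  ],
)

```text
time: 8.65
tool_pos: [0.4168, -0.25, 0.0369]
tool_rot: [0.0, 0.885, 0.466, -0.0]
contact_force: [-0.0, -0.4, 4.9]
gripper_width: 0.133
grasp_force: 60.5
```

Run:
```python
from h import *
s,r=T();print(s['tool_pos'],r.as_matrix()[:,0].round(4),s['ft_torque'])
go([.4163,-.2501,.2],.962-np.pi/2)
```

```text
[ 0.4168208  -0.25000136  0.03685427] [ 5.648e-01  8.252e-01 -4.000e-04] [0.09342885 0.05205456 0.00883481]
turn [-0.     0.     0.009] shift cm [ -0.04  -0.04 -16.31]
```

Run:
```python
from h import *
go([.4363,.0285,.2],np.radians(14.77-90))
```

```text
turn [0.    0.    0.713] shift cm [ 24.08 -14.12 -16.32]
```

apply_moves(
  moves=[
    [[0,0,0],[0,0,-2],1],
    [[0,0,0],[0,0,-5],1],
    [[0,0,0],[0,0,-9],1],
    [[0,0,0],[0,0,-13],1],
    [[0,0,0.15],[3,-2,-16.3],1],
    [[0,0,0.3],[6,-4,-16.3],1],
    [[0,0,0.45],[10,-6,-16.3],1],
    [[0,0,0.6],[14,-8,-16.3],1],
    [[0,0,0.713],[18,-11,-16.3],1],
    [[0,0,0.713],[21,-12.5,-16.3],1],
    [[0,0,0.713],[24.1,-14.1,-16.3],1],
    [[0,0,0.713],[24.1,-14.1,-16.3],1],
    [[0,0,0.713],[24.1,-14.1,-16.3],1],
    [[0,0,0.713],[24.1,-14.1,-16.3],1],
  ],
)

```text
time: 10.05
tool_pos: [0.4359, 0.0282, 0.1986]
tool_rot: [-0.0, 0.992, 0.128, -0.001]
contact_force: [0.5, 0.1, -1.7]
gripper_width: 0.138
grasp_force: 59.6
```

Run:
```python
from h import *
p=manip.grab_frame('wrist'); save(p,'w5.png'); rep(p,['stem_tip','fitted_center','hob','knob_center'])
s,r=T();print(s['time'],s['tool_pos'],s['joint_pos'].round(2),r.as_matrix()[:,0].round(4))
np.savez('w5.npz',K=p['K'],rvec=p['rvec'],tvec=p['tvec'])
```

```text
stem_tip 0.82 [0.4959 0.0405 0.0885] [326. 132.]
fitted_center 0.91 [0.4655 0.1412 0.0954] [124. 140.]
hob 0.97 [ 0.4761  0.0926 -0.0009] [249. 133.]
knob_center 0.95 [0.4378 0.0306 0.1763] [315. 306.]
knob_center 0.75 [ 0.4161 -0.1601  0.0199] [547. 297.]
10.3 [0.43634372 0.02796792 0.19927168] [-0.11 -0.39  2.09  0.    1.45  1.21] [ 0.9674  0.2531 -0.0011]
```

View pics/w5.png

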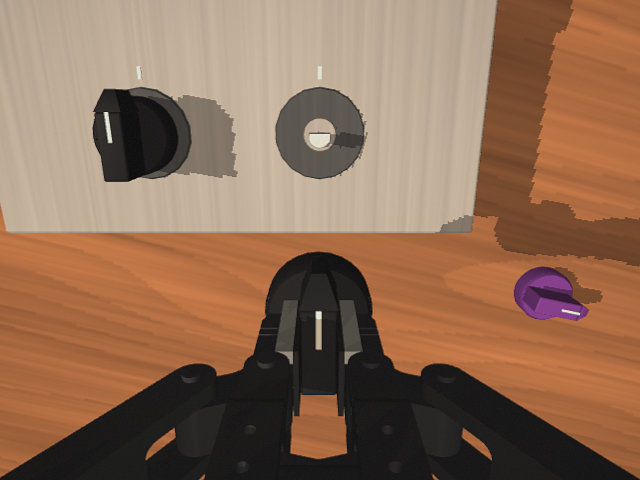

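Run:
```python
from h import *
p=dict(np.load('w5.npz')); im=cv2.imread('pics/w5.png'); g=im.max(2)
# front edge at z=.07
pts=[]
for u in list(range(30,200,4))+list(range(300,420,4)):
    d=np.diff(im[215:250,u,0].astype(int)); pts.append(plane(p,(u,215+np.argmin(d)+.5),.07)[:2])
pts=np.array(pts); d=np.linalg.svd(pts-np.median(pts,0))[2][0]; d*=np.sign(d[1]); yaw=np.arctan2(-d[0],d[1]); print('hob yaw',np.degrees(yaw))
# bezel ellipse
roi=(g<135).astype(np.uint8); roi[:,:260]=0; roi[:,370:]=0; roi[190:]=0; roi[:80]=0
cs=max(cv2.findContours(roi,0,1)[0],key=cv2.contourArea); e=cv2.fitEllipse(cv2.convexHull(cs)); print(e)
b=plane(p,e[0],.072); print('bezel ctr',b, 'mm/px',np.linalg.norm(plane(p,(e[0][0]+10,e[0][1]),.072)-b)*100)
# bright D
m=np.zeros_like(g); m[110:160,295:345]=1; mm=((im.min(2)>190)&(m>0)).astype(np.uint8)
v,u=np.nonzero(mm); print('D',u.min(),u.max(),v.min(),v.max(),u.mean(),v.mean())
hx=np.array([np.cos(yaw),np.sin(yaw)]); hy=np.array([-hx[1],hx[0]])
a=np.linspace(0,6.2832,200); D=np.c_[np.minimum(.006*np.cos(a),.0015),.006*np.sin(a)]
o=cv2.resize(im[80:190,265:375],(660,660),interpolation=cv2.INTER_CUBIC)
for z,c in((.091,(0,255,0)),(.072,(255,0,0))):
  q=px(p,np.c_[b[:2]+D[:,:1]*hx+D[:,1:]*hy,0*a+z]); cv2.polylines(o,[np.int32((q-[265,80]+.5)*6)],True,c)
cv2.imwrite('pics/c5.png',o[30:630])
```

```text
hob yaw 14.740538054587859
((320.1866760253906, 132.71739196777344), (90.81627655029297, 91.9581069946289), 152.67367553710938)
bezel ctr [0.49385338 0.04297628 0.072     ] mm/px 0.5711262781333439
D 310 329 134 146 319.147465437788 139.16589861751152
```

View pics/c5.png

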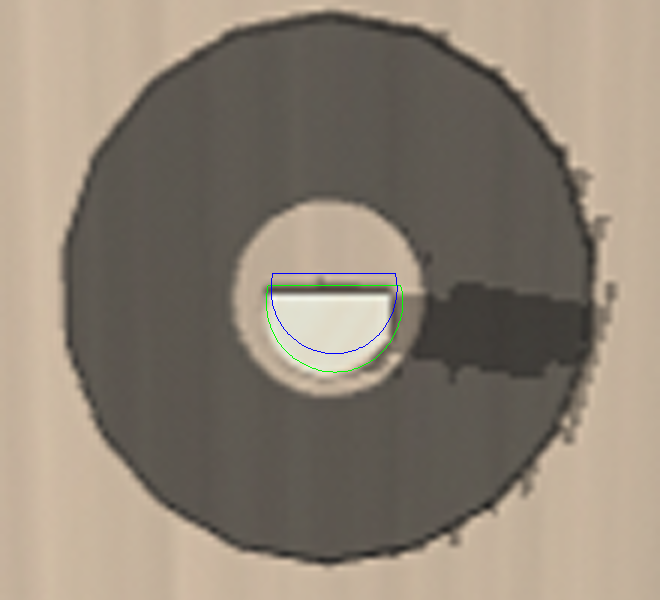

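Run:
```python
from fit import *
p=dict(np.load('w5.npz')); im=cv2.imread('pics/w5.png'); s,r=T(); t=s['tool_pos']; ax=r.as_matrix()[:,0]; yaw=np.arctan2(ax[1],ax[0]); print(t,np.degrees(yaw))
off=np.array([244,240]); o=cv2.resize(im[240:390,244:394],(600,600),interpolation=cv2.INTER_CUBIC)
for k,part in enumerate(hull(t[0]-.0003*ax[0],t[1]-.0003*ax[1],yaw,t[2]-.0369)):
  for A in part:
    q=px(p,A); print(q.min(0).round(1),q.max(0).round(1)); cv2.polylines(o,[np.int32((q-off+.5)*4)],True,((0,255,0),(255,255,0))[k])
cv2.imwrite('pics/c6.png',np.uint8(np.clip(o*1.6,0,255)))
c=np.array([.4932,.0433])+.0003*np.array([np.cos(np.radians(14.74)),np.sin(np.radians(14.74))])
go([*c,.135],np.radians(14.74-90))
```

```text
[0.43634372 0.02796792 0.19927168] 14.659383050338548
[269.3 247.3] [371.3 340.6]
[264.9 260.4] [376.  360.6]
[302.9 253.8] [338.1 358.5]
[300.4 277.2] [341.  394.7]
turn [-0.001  0.001 -0.001] shift cm [ 5.93 -0.04  6.42]
```

View pics/c6.png

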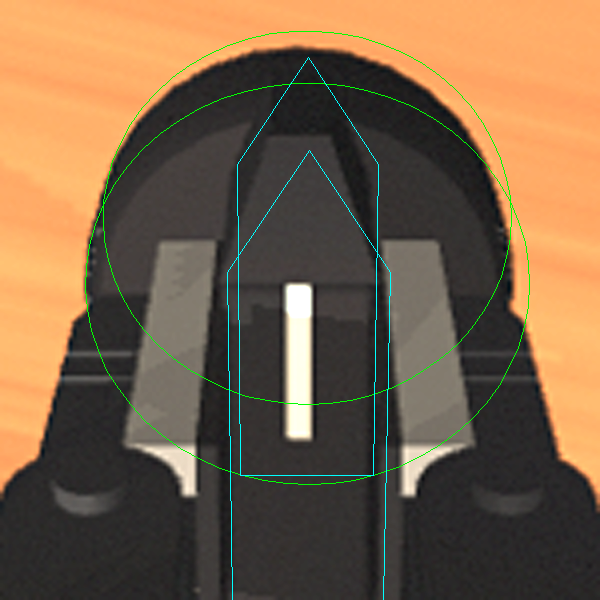

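Run:
```python
from h import *
go([.4941,.0431,.135],np.radians(14.74-90))
```

```text
turn [-0.001  0.001 -0.001] shift cm [5.98 0.   6.42]
```

apply_moves(
  moves=[
    [[0,0,0],[3,0,0],1],
    [[0,0,0],[6,0,2],1],
    [[0,0,0],[6,0,4],1],
    [[0,0,0],[6,0,5.5],1],
    [[0,0,0],[6,0,6.4],1],
    [[0,0,0],[6,0,6.4],1],
    [[0,0,0],[6,0,6.4],1],
    [[0,0,0],[6,0,6.4],1],
    [[0,0,0],[6,0,6.4],1],
    [[0,0,0],[6,0,6.4],1],
  ],
)

```text
time: 11.3
tool_pos: [0.4947, 0.0441, 0.1361]
tool_rot: [-0.0, 0.992, 0.128, 0.0]
contact_force: [0.5, -0.9, -0.6]
gripper_width: 0.136
grasp_force: 59.6
```

Run:
```python
from h import *
s,r=T();print(s['tool_pos'],r.as_matrix()[:,2].round(4))
go([.4941,.0431,.125],np.radians(14.74-90))
```

```text
[0.49469495 0.04408713 0.13613116] [ 4.e-04  3.e-04 -1.e+00]
turn [-0. -0.  0.] shift cm [-0.08  0.08  1.11]
```

apply_moves(
  moves=[
    [[0,0,0],[-0.08,0.08,0.2],1],
    [[0,0,0],[-0.08,0.08,0.4],1],
    [[0,0,0],[-0.08,0.08,0.4],1],
    [[0,0,0],[-0.08,0.08,0.4],1],
    [[0,0,0],[-0.08,0.08,0.4],1],
  ],
)

```text
time: 11.8
tool_pos: [0.4937, 0.0432, 0.1313]
tool_rot: [-0.0, 0.992, 0.128, -0.001]
contact_force: [-0.5, -0.2, 0.4]
gripper_width: 0.136
grasp_force: 59.6
```

Run:
```python
from h import *
s,r=T();print(s['tool_pos'],s['contact_force'])
p=manip.grab_frame('wrist'); s2=manip.state(); print(s2['tool_pos'])
go([.4941,.0431,.12],np.radians(14.74-90))
save(p,'w7.png'); np.savez('w7.npz',K=p['K'],rvec=p['rvec'],tvec=p['tvec'],t=s['tool_pos'])
```

```text
[0.49373275 0.04315244 0.13125188] [-0.54024784 -0.18541023  0.39583421]
[0.49374283 0.04314206 0.13127783]
turn [-0.001  0.001  0.   ] shift cm [0.03 0.01 1.13]
```

apply_moves(
  moves=[
    [[0,0,0],[0.02,0,0.2],1],
    [[0,0,0],[0.02,0,0.4],1],
    [[0,0,0],[0.02,0,0.6],1],
    [[0,0,0],[0.02,0,0.7],1],
    [[0,0,0],[0.02,0,0.7],1],
  ],
)

```text
time: 12.35
tool_pos: [0.4939, 0.0432, 0.1241]
tool_rot: [-0.0, 0.992, 0.128, -0.001]
contact_force: [-0.1, -0.9, -1.3]
gripper_width: 0.134
grasp_force: 59.6
```

apply_moves(
  moves=[
    [[0,0,0],[0,0,0.2],1],
    [[0,0,0],[0,0,0.4],1],
    [[0,0,0],[0,0,0.6],1],
    [[0,0,0],[0,0,0.8],1],
    [[0,0,0],[0,0,0.8],1],
    [[0,0,0],[0,0,0.8],1],
  ],
)

```text
time: 12.95
tool_pos: [0.4939, 0.0432, 0.1162]
tool_rot: [-0.0, 0.992, 0.128, -0.001]
contact_force: [0.3, 0.4, -1.1]
gripper_width: 0.134
grasp_force: 59.6
```

Sliding on freely with no force; now press gently against the spring.

apply_moves(
  moves=[
    [[0,0,0],[0,0,0.1],1],
    [[0,0,0],[0,0,0.2],1],
    [[0,0,0],[0,0,0.3],1],
    [[0,0,0],[0,0,0.35],1],
    [[0,0,0],[0,0,0.35],1],
    [[0,0,0],[0,0,0.35],1],
  ],
)

```text
time: 13.55
tool_pos: [0.494, 0.0432, 0.1132]
tool_rot: [-0.0, 0.992, 0.128, -0.0]
contact_force: [-3.5, 0.8, 5.0]
gripper_width: 0.135
grasp_force: 60.3
```

apply_moves(
  moves=[
    [[0,0,0],[0,0,0.1],1],
    [[0,0,0],[0,0,0.2],1],
    [[0,0,0],[0,0,0.3],1],
    [[0,0,0],[0,0,0.3],1],
    [[0,0,0],[0,0,0.3],1],
  ],
)

```text
time: 14.05
tool_pos: [0.4941, 0.0432, 0.1106]
tool_rot: [-0.0, 0.992, 0.128, -0.0]
contact_force: [-4.4, -0.2, 7.6]
gripper_width: 0.133
grasp_force: 60.7
```

apply_moves(
  moves=[
    [[0,0,0],[0,0,0.1],1],
    [[0,0,0],[0,0,0.2],1],
    [[0,0,0],[0,0,0.2],1],
    [[0,0,0],[0,0,0.2],1],
  ],
)

```text
time: 14.45
tool_pos: [0.4942, 0.0432, 0.1096]
tool_rot: [-0.0, 0.992, 0.129, -0.001]
contact_force: [-7.1, -0.3, 14.1]
gripper_width: 0.136
grasp_force: 61.7
```

apply_moves(
  moves=[
    [[0,0,0],[-0.05,0,0.03],1],
    [[0,0,0],[-0.05,0,0.03],1],
    [[0,0,0],[-0.05,0,0.03],1],
    [[0,0,0],[-0.05,0,0.03],1],
  ],
)

```text
time: 14.85
tool_pos: [0.4941, 0.0432, 0.1096]
tool_rot: [-0.0, 0.992, 0.129, -0.0]
contact_force: [-6.3, 1.1, 13.1]
gripper_width: 0.137
grasp_force: 61.7
```

Run:
```python
from h import *
s,r=T();print(s['time'],s['tool_pos'],s['contact_force'],s['grasp_force'],r.as_matrix()[:,2].round(4))
p=manip.grab_frame('wrist'); save(p,'w8.png'); rep(p,['knob_center','stem_tip','fitted_center'])
```

```text
14.85 [0.49407721 0.04320112 0.10960357] [-6.2910654   1.07392913 13.13642754] 61.71634554862976 [-2.e-04  6.e-04 -1.e+00]
knob_center 0.86 [0.495  0.0433 0.0884] [320. 310.]
knob_center 0.59 [ 0.4153 -0.1649  0.0182] [609. 448.]
fitted_center 0.75 [0.4652 0.1411 0.0921] [ 46. 324.]
```

View pics/w8.png

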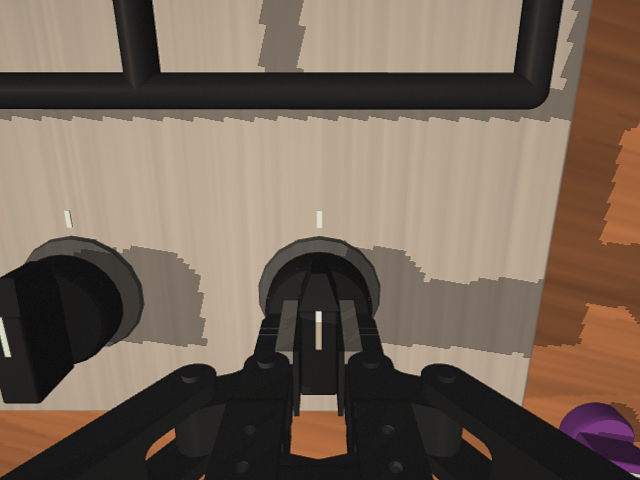

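The picture shows the knob at (319, 310), centred in its bezel. Its white line points to the tick at (319, 218), and the fingers are still closed on it. A push of about 14 N, more than the spring's 11 N, means the stem is at its stop.

```bash
python3 -c "
from plant import manip
print(manip.job_done())"
```

```text
the job is handed in; nothing more can be done
None
```

The job is handed in at about 15 s: the black knob is home on the bare stem, nose to the rear, and held pressed in against the stop with about 14 N; the judge's verdict was not shown.

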